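# Find the hidden catch on the instrument chest

## Robot

A 6-joint arm with a two-finger parallel gripper is mounted at the origin on the work surface. World frame = base frame: x ahead of the robot, y to its left, z up, the work surface at z = 0. Lengths are in mm, angles in rad, forces in N, time in s.
With the tool pointing down it reaches from about 275 to 1000 mm from the base axis. Payload 8.4 kg.
Tool frame: the origin (TCP) lies at the very end of the fingers, on their centre line; the grasp point (between the pads) lies 19 mm behind it; z points along the fingers, y is the direction in which the jaws open and shut (so a half turn about z gives the same grasp; the last joint's range is limited). The gripper opens to 85 mm and grips with 20 to 120 N. Pads are 22 mm wide; open, the fingers measure 114 mm over their backs; the gripper's body (76 mm by 85 mm) begins 54 mm behind the grasp point. The pads swing forward as they close: fully open they stand 13 mm farther back than shut.
Start: joints at [-1.227, 0.353, 1.633, -0, 1.155, -0.002], TCP at [211.842, -588.006, 231.281] pointing down, gripper open.
Joint ranges: [-2.63, 2.63], [-0.92, 2.1], [0.06, 2.66], [-1.3, 4.44], [0, 2.69], [-3.02, 3.02]. Speed limits (rad/s): [2.22, 2.22, 2.79, 3.14, 3.14, 3.14].

## Interface

Orientations are given as [roll, pitch, yaw] about the fixed x, y, z axes, in that order (R = Rz(yaw) Ry(pitch) Rx(roll)).
In Python, from rig import sense, grab_frame, get_calibration, sign_off, boxes_of, trace gives the robot as it stands.
- The arm moves only by the tool servo_tool, never from a script. Its argument "rows" is a list of rows, each a list of 3 entries, a list of its own where there are three numbers: the finger opening in mm, from 0 to 85.4, then the shift along the tool's x, y, z in mm, then the turn, a rotation vector about the tool's x, y, z in degrees. A call has 1 to 8 rows; each row shifts and turns the commanded pose from where the row before left it, along the tool's axes as they then stand; what a row does not reach is not made up. A row lasts 1/8 s, in which the tool goes at most 62.5 mm and 10.7 degrees, less where a joint would pass 70% of its speed; a pose out of reach is approached as far as the arm can. A call is refused whole if a number of a shift passes 62.5 or a number of a turn 10.7, either way. A call with a gripper value outside its range is refused whole. The fingers move at their own pace and stop on an object; "force" is the grip in N (left out, the last holds). Time passes only in rows, so rows that do not move let the fingers close. It gives the time, the measured TCP pose, the force and the opening at its end, in the units of the state.
- sense(): the state, without advancing time (a new reading comes with each control period).
- grab_frame(name): name is "scene" or "top" or "wrist"; returns the picture (420x560x3 uint8, blue, green, red); there is no depth.
- get_calibration(name): a dict with "intrinsics" (3x3 intrinsics, pixels), "world_to_cam" (4x4, takes a point from world to camera coordinates). Camera axes: x right, y down, z forward; pixel columns grow to the right and rows downward; lengths in mm; the calibration is good to about 2 mm. A picture is of the moment at which its call begins: read the wrist's pose just before it. get_calibration takes no time and is no camera call; for the wrist camera it gives the pose at the moment of the call.
- sign_off(): hands the job in, once; it reports no verdict.
Trained networks look in the newest picture that a camera, given by its name, has taken for a name from the list of things; names that differ only in an ending like _2 or _b are one class to them, and where a whole thing is asked for, a point or a joint stands for the part that bears it (a point fixed in the world has none). Each returns a list of dicts, best first, with "conf" (0 to 1); they miss things now and then, are a little off and sometimes report something else, mostly with a low value. They report only what shows in the picture. A call takes as long as a camera call.
- boxes_of(camera, thing): "centre" ([x, y, z] in mm, in the coordinates of the camera as it stood for that picture, good to about 4 mm: the middle of the surface that is visible of it).
- trace(camera, thing): "mask" (420x560 bool, what is visible of it).
The state is a dict: "clock": time; "qpos": joint angles; "qvel": joint speeds; "joint_efforts": joint torques, N m; "eef_pos": TCP position; "tcp_rot": TCP orientation; "contact_force": force on the tool from outside, world axes, zero at the start; "wrist_torque": the same for the moment, N m; "opening": opening from 0.0 (shut) to 1.0 (fully open).
Only numpy, scipy, OpenCV 4.12 (cv2) and the standard library are available. Lean on these libraries where they do the work, as an engineer would, in place of code of your own. Each camera call takes 0.05 s, during which the arm holds its last target. There are 200 camera calls.

## Task

The green instrument chest on the bench has a drawer without a handle. With the fingertips feel along the grey strip let into its top for the hidden catch plate, and press that plate all the way in so that the drawer springs out, then take the hand away. Do not touch the drawer, do not lift, tip or shove the chest, and leave the other things where they are.

Things in the scene. Friction and masses are not known exactly. Their poses are not given: they have to be found in the camera images.
- chest: Loose green steel chest, about 4 kg, 180 mm (x, depth) by 330 mm (y, width) by 80 mm (z). Origin at the centre of its underside; z up; the -x side is the drawer front, roughly towards the robot. Flat rigid top at z = 80 mm. Let into it is a window 44 mm (x) by 140 mm (y) centred at x = -25, y = 0, with a rigid grey strip in it. Corner and side plates are decoration.
- strip_mid (a point): Middle of the window in the chest's top, at the level of the grey strip's face: (-25, 0, 76) mm in the chest's frame, 4 mm below the top. The one catch plate, same grey, 42 mm (x) by 48 mm (y), is hidden in the strip on the window's long centre line, its middle up to 45 mm either way along y: unknown, new each time. Its face is 4 mm below the strip's face.
- catch (a joint): How far the hidden catch plate is pressed in: 0 as found, 0.006 m fully in (tells nothing of where it is). It gives at about 4 to 5 N, goes straight down and stays down when released; the drawer comes out 4.5 mm per mm pressed. Nothing else on the top gives. A fingertip overlapping the plate's edge rests on the rigid strip and feels no give.
- drawer: The chest's handleless drawer: a front 316 mm wide and 45 mm high in the chest's -x face, green with a dark steel inset. Origin at the middle of the front's lower edge, axes as the chest's; shut it lies at (-90, 0, 7.5) mm in the chest's frame, and with the catch fully pressed it has come out 27 mm along -x (to x = -117).
- weight: Small loose brass weight with a knob, 32 mm across and 38 mm high, standing on the rear part of the chest's top, behind the strip. Origin at the centre of its underside. To be left alone.
- mug: Loose blue ceramic mug, 80 mm across, 90 mm high, beside the chest on its left (+y). Origin at the centre of its underside. To be left alone.
- hammer: Loose hammer, lying on the bench beside the chest on its right (-y), 260 mm long, 26 mm high. Origin on its underside at mid-length; its handle lies along its own x axis, head at +x. To be left alone.
- jar: Loose amber glass jar with a white lid, 64 mm across, 90 mm high, on the bench behind the chest (+x). Origin at the centre of its underside. To be left alone.

How it is judged:
By the outcome, as a careful person would: the job done as asked, in the order asked, and still so for the second after the job is handed in, with the robot touching nothing.
It also fails if it takes over 54 s, if anything falls off the work surface, if the arm or the gripper's body presses on something with over 40 N, if the wrist force passes 120 N, or if a joint passes its speed limit or range.

## Working session

There is one attempt and no reset: what is moved stays moved. The work goes in short steps, Python scripts to look and compute and a tool call to move; the robot and the scene stay as the last step left them, time stands still between calls to the robot, and variables do not carry over. Pictures are saved under pics/ and viewed, about 8 in all and at most 12, crops included, and the job is handed in when it is done.

Besides the shell and the picture viewer there is one more tool, called after "Call:" as a command line: name --argument value ..., lists and objects as JSON in quotes. servo_tool: Moves the arm, as the interface text tells. Its arguments: {"type":"object","properties":{"rows":{"type":"array","items":{"type":"array"}},"force":{"type":"number"}},"required":["rows"]}

```bash
mkdir -p pics; cat > h.py <<'E'
import numpy as np,cv2
from rig import *
def cam(n):
    c=get_calibration(n);return np.array(c["intrinsics"]),np.array(c["world_to_cam"])
def unproj(n,u,v,z):
    K,T=cam(n);R,t=T[:3,:3],T[:3,3];o=-R.T@t;d=R.T@np.linalg.inv(K)@[u,v,1];return o+d*(z-o[2])/d[2]
def proj(n,P):
    K,T=cam(n);q=K@(T[:3,:3]@np.array(P,float)+T[:3,3]);return q[:2]/q[2]
def world(n,c):
    K,T=cam(n);return T[:3,:3].T@(np.array(c)-T[:3,3])
E
python3 - <<'E'
from h import *
for n in("scene","top"):
    cv2.imwrite(f"pics/{n}0.png",grab_frame(n))
    for t in("chest","strip_mid","weight","mug","hammer","jar","drawer"):
        b=boxes_of(n,t)
        print(n,t,[(round(x["conf"],2),world(n,x["centre"]).round(0)) for x in b[:2]])
    m=trace(n,"chest")
    if m:
        mm=m[0]["mask"].astype(np.uint8);c=max(cv2.findContours(mm,0,1)[0],key=cv2.contourArea)
        print(cv2.minAreaRect(c),cv2.approxPolyDP(c,6,True).reshape(-1,2).tolist())
print(sense())
E
```

```text
scene chest [(0.79, array([582., -64.,  81.]))]
scene strip_mid []
scene weight [(0.51, array([581., -55.,  97.])), (0.38, array([589., -69.,  81.]))]
scene mug [(0.75, array([538., 202.,  59.]))]
scene hammer [(0.87, array([ 666., -321.,   24.])), (0.65, array([485., -80.,  71.]))]
scene jar [(0.79, array([ 757., -178.,   59.]))]
scene drawer [(0.51, array([ 754., -176.,   62.]))]
top chest [(0.55, array([509., -57.,  82.]))]
top strip_mid [(0.71, array([506., -58.,  81.]))]
top weight []
top mug [(0.72, array([501., 216.,   6.]))]
top hammer [(0.82, array([ 580., -318.,   25.]))]
top jar []
top drawer []
((319.02484130859375, 245.97238159179688), (70.90187072753906, 131.34454345703125), 86.98721313476562) [[380, 208], [255, 214], [257, 283], [385, 278]]
{'clock': 0.9, 'qpos': array([-1.22744573e+00,  3.52983949e-01,  1.63337199e+00,  6.20161121e-06,
        1.15517944e+00, -2.40007696e-03]), 'qvel': array([-0.00033619,  0.00035189,  0.00179327,  0.00014027, -0.00017944,
       -0.00010289]), 'joint_efforts': array([ 6.01861575e-04, -6.05156636e+01, -3.42440128e+01,  6.35447577e-05,
        9.96180461e-04, -2.50477365e-05]), 'eef_pos': array([ 211.82528002, -588.03814499,  231.30300546]), 'tcp_rot': array([ 3.14153536e+00, -5.53631262e-06,  3.45748171e-01]), 'contact_force': array([-0.96670547, -0.50807912, -0.28638102]), 'wrist_torque': array([ 0.01683322,  0.03547281, -0.00141633]), 'opening': 0.9991148623479095}
```

View pics/top0.png

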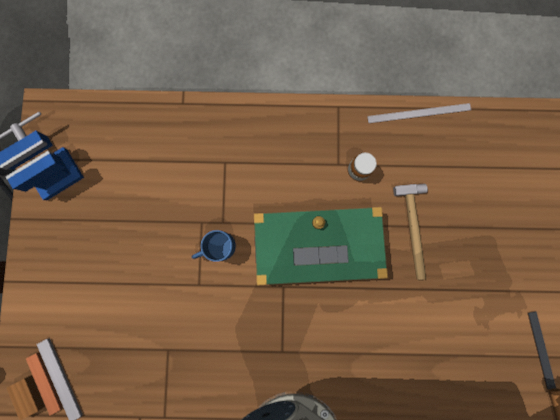

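View pics/scene0.png

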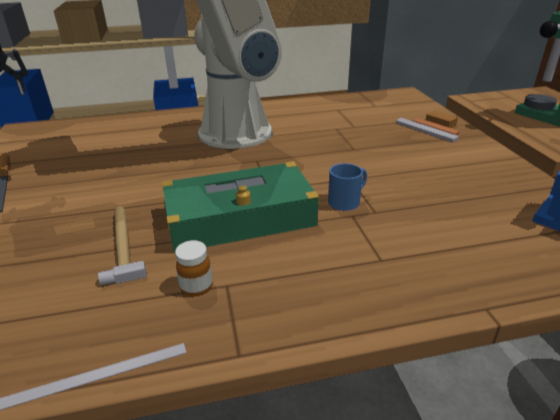

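The top view shows the chest at about (255–385, 208–283), with the strip at (293–348, 247–264). The strip has faint seams near columns 318 and 337. The weight is at (319, 222), the mug is to the left, and the hammer and jar are to the right. The scene view agrees.

```bash
python3 - <<'E'
from h import *
im=cv2.imread("pics/top0.png")
g=(im.max(2).astype(int)-im.min(2)<18)&(im.max(2)>60)
m=np.zeros(g.shape,np.uint8);m[238:272,285:356]=g[238:272,285:356]
c=max(cv2.findContours(m,0,1)[0],key=cv2.contourArea);r=cv2.minAreaRect(c);print(r)
print("strip mid",unproj("top",*r[0],77).round(1))
P=np.array([unproj("top",*p,77)[:2] for p in cv2.boxPoints(r)]);print(P.round(0))
C=np.array([unproj("top",u,v,80)[:2] for u,v in((380,208),(255,214),(257,283),(385,278))]);print(C.round(0),C.mean(0))
print("weight",unproj("top",319.5,222.5,110).round(0))
cv2.imwrite("pics/crop0.png",cv2.resize(im[200:290,245:395],None,fx=5,fy=5,interpolation=2))
K,T=cam("wrist");print(np.round(T,2),K.round(0)); print(world("wrist",[0,0,0]))
E
```

```text
((320.16021728515625, 254.9643096923828), (17.43400764465332, 54.13718032836914), 86.90594482421875)
strip mid [488.9 -58.9  77. ]
[[ 506.   12.]
 [ 516. -127.]
 [ 472. -129.]
 [ 462.    9.]]
[[ 613. -213.]
 [ 591.  111.]
 [ 415.  101.]
 [ 434. -224.]] [513.3376302  -56.18658134]
weight [570. -53. 110.]
[[ 3.4000e-01 -9.4000e-01 -0.0000e+00 -6.2513e+02]
 [-9.0000e-01 -3.2000e-01  3.0000e-01 -3.9300e+01]
 [-2.9000e-01 -1.0000e-01 -9.5000e-01  3.8102e+02]
 [ 0.0000e+00  0.0000e+00  0.0000e+00  1.0000e+00]] [[372.   0. 285.]
 [  0. 372. 205.]
 [  0.   0.   1.]]
[ 285.69305077 -561.55753305  374.89314382]
```

View pics/crop0.png

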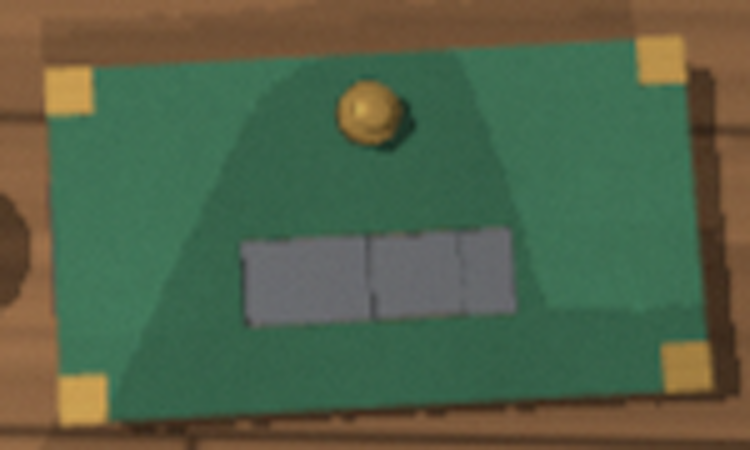

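The crop shows the strip at 245–513 with seams at 370 and 460. That is 47 mm wide, which suggests a plate centred about 19 mm to the −y side. I'll move above that spot with the fingers shut.

Call:
servo_tool --rows '[[0,[0,0,0],[0,0,8]],[0,[0,0,0],[0,0,8]],[0,[0,0,0],[0,0,0]]]' --force 40

```text
clock: 1.27
eef_pos: [211.8, -588.0, 231.3]
tcp_rot: [-3.142, -0.0, 0.067]
contact_force: [-0.0, -0.3, -0.4]
opening: 0.376
```

Call:
servo_tool --rows '[[0,[39,-61,0],[0,0,0]],[0,[39,-61,0],[0,0,0]],[0,[39,-61,0],[0,0,0]],[0,[39,-61,0],[0,0,0]],[0,[39,-61,0],[0,0,0]],[0,[39,-61,0],[0,0,0]],[0,[39,-61,0],[0,0,0]],[0,[0,0,0],[0,0,0]]]'

```text
clock: 2.28
eef_pos: [424.1, -201.1, 231.5]
tcp_rot: [-3.141, -0.001, 0.076]
contact_force: [-0.0, -0.1, -0.2]
opening: -0.0
```

```bash
python3 - <<'E'
from h import *
s=sense();print(s["clock"],s["eef_pos"],s["tcp_rot"],s["opening"],s["contact_force"])
im=grab_frame("wrist");cv2.imwrite("pics/w1.png",im)
C=np.array([514,-57]);th=.068
R=np.array([[np.cos(th),-np.sin(th)],[np.sin(th),np.cos(th)]])
for p in((-47,-70),(-47,70),(-3,70),(-3,-70)): print(proj("wrist",[*(C+R@p),78]).round(0))
E
```

```text
2.275 [ 424.12850826 -201.14154024  231.49770944] [-3.14113757e+00 -8.47415932e-04  7.56369373e-02] -0.00028485079173765706 [-0.00747082 -0.14869065 -0.17503323]
[197. 120.]
[ 17. 118.]
[ 5. 58.]
[193.  59.]
```

View pics/w1.png

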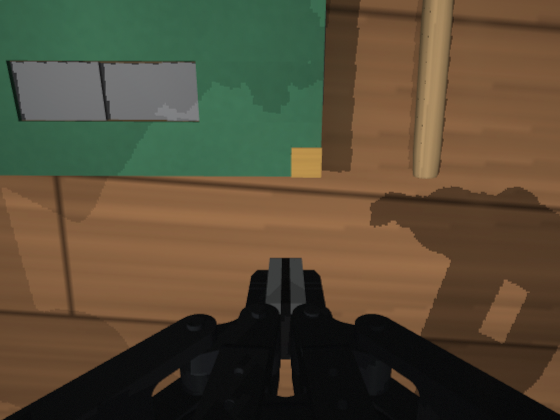

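The window appears at (9–199, 60–122), within about 3 px of my prediction. The recess wall at column 103 puts the plate at y ≈ −20. I'll move over it and then down, stopping short of contact.

Call:
servo_tool --rows '[[0,[25,-39,0],[0,0,0]],[0,[25,-39,0],[0,0,0]],[0,[25,-39,0],[0,0,0.5]],[0,[0,0,0],[0,0,0]],[0,[0,0,40],[0,0,0]],[0,[0,0,40],[0,0,0]],[0,[0,0,40],[0,0,0]],[0,[0,0,0],[0,0,0]]]'

```text
clock: 3.32
eef_pos: [486.8, -84.1, 109.1]
tcp_rot: [-3.141, 0.006, 0.057]
contact_force: [0.0, -0.8, 1.1]
opening: 0.001
```

```bash
python3 - <<'E'
from h import *
s=sense();print(s["clock"],s["eef_pos"],s["tcp_rot"],s["contact_force"])
im=grab_frame("wrist");cv2.imwrite("pics/w2.png",im)
C=np.array([514,-57]);th=.068
R=np.array([[np.cos(th),-np.sin(th)],[np.sin(th),np.cos(th)]])
print("tcp in chest",R.T@(s["eef_pos"][:2]-C))
for p in((-47,-70),(-47,70),(-3,70),(-3,-70)): print(proj("wrist",[*(C+R@p),80]).round(0))
E
```

```text
3.325 [486.79298917 -84.14187488 109.10877489] [-3.14061271  0.00586093  0.05732921] [ 4.57821276e-04 -7.65236053e-01  1.12637266e+00]
tcp in chest [-28.9883579  -25.23049577]
[370. 281.]
[105. 283.]
[ 91. 204.]
[376. 201.]
```

View pics/w2.png

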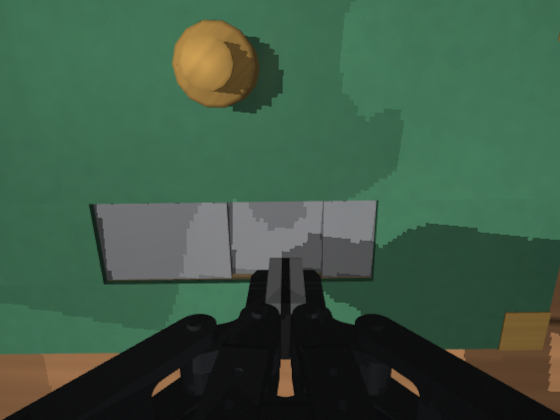

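The wrist view shows the window at (92–377, 201–283), with the seams at columns ~229 (wall visible) and ~322. I'll convert those to chest y.

```bash
python3 - <<'E'
from h import *
s=sense();C=np.array([514,-57]);th=.068
R=np.array([[np.cos(th),-np.sin(th)],[np.sin(th),np.cos(th)]])
for u,v,z in((228,204,76),(322.5,203,76),(229.5,240,76),(322.5,240,76),(92,204,80),(377,201,80),(105,283,80),(371,278,80)): print(u,(R.T@(unproj("wrist",u,v,z)[:2]-C)).round(1))
E
```

```text
228 [-5.1  3.2]
322.5 [ -5.1 -44.3]
229.5 [-24.7   3.6]
322.5 [-25.2 -44.7]
92 [-3.1 69.5]
377 [ -3.1 -70.6]
105 [-46.9  70.1]
371 [-45.4 -70.2]
```

Call:
servo_tool --rows '[[0,[4,-4.7,0],[0,0,-0.6]],[0,[0,0,0],[0,0,0]],[0,[0,0,15],[0,0,0]],[0,[0,0,11],[0,0,0]],[0,[0,0,4],[0,0,0]],[0,[0,0,0],[0,0,0]]]'

```text
clock: 4.12
eef_pos: [492.8, -77.8, 80.7]
tcp_rot: [-3.141, 0.001, 0.068]
contact_force: [0.1, -0.4, -0.0]
opening: 0.001
```

Call:
servo_tool --rows '[[0,[0,0,2],[0,0,0]],[0,[0,0,2],[0,0,0]],[0,[0,0,0],[0,0,0]]]'

```text
clock: 4.5
eef_pos: [493.2, -77.9, 77.3]
tcp_rot: [-3.142, -0.0, 0.068]
contact_force: [0.1, 0.5, 0.7]
opening: -0.001
```

Call:
servo_tool --rows '[[0,[-2,0,2],[0,0,0]],[0,[0,0,1.5],[0,0,0]],[0,[0,0,0],[0,0,0]]]'

```text
clock: 4.88
eef_pos: [491.1, -78.0, 73.7]
tcp_rot: [-3.142, 0.0, 0.068]
contact_force: [-0.3, -0.8, -0.5]
opening: -0.002
```

Call:
servo_tool --rows '[[0,[0,0,1.5],[0,0,0]],[0,[0,0,1.5],[0,0,0]],[0,[0,0,0],[0,0,0]]]'

```text
clock: 5.25
eef_pos: [491.3, -78.0, 70.7]
tcp_rot: [-3.142, 0.0, 0.068]
contact_force: [0.3, -0.3, -0.7]
opening: -0.003
```

Call:
servo_tool --rows '[[0,[0,0,1],[0,0,0]],[0,[0,0,0.5],[0,0,0]]]'

```text
clock: 5.5
eef_pos: [491.2, -78.0, 69.3]
tcp_rot: [3.142, 0.0, 0.068]
contact_force: [-1.1, 0.8, 2.6]
opening: -0.0
```

Call:
servo_tool --rows '[[0,[0,0,1],[0,0,0]],[0,[0,0,0.5],[0,0,0]]]'

```text
clock: 5.75
eef_pos: [491.3, -78.0, 67.8]
tcp_rot: [-3.142, -0.0, 0.068]
contact_force: [-1.6, 0.4, 3.5]
opening: -0.001
```

Giving at about 4 N and still descending, so this is the plate. I'll keep pressing until the force rises sharply at the stop.

Call:
servo_tool --rows '[[0,[0,0,1],[0,0,0]],[0,[0,0,1],[0,0,0]]]'

```text
clock: 6.0
eef_pos: [491.3, -78.0, 65.9]
tcp_rot: [3.142, -0.0, 0.068]
contact_force: [-4.1, 0.8, 18.7]
opening: 0.005
```

Call:
servo_tool --rows '[[0,[0,0,0.7],[0,0,0]],[0,[0,0,0.3],[0,0,0]]]'

```text
clock: 6.25
eef_pos: [491.4, -78.0, 65.8]
tcp_rot: [3.142, -0.0, 0.068]
contact_force: [-6.6, 1.1, 24.4]
opening: -0.0
```

Call:
servo_tool --rows '[[0,[0,0,0.5],[0,0,0]],[0,[0,0,0],[0,0,0]]]'

```text
clock: 6.5
eef_pos: [491.4, -78.0, 65.8]
tcp_rot: [3.142, -0.0, 0.068]
contact_force: [-7.7, 0.6, 27.3]
opening: -0.001
```

It bottomed out at z = 65.8 mm, against 66 expected fully in, and the force rose to 27 N. I'll lift straight up and away.

Call:
servo_tool --rows '[[0,[0,0,-3],[0,0,0]],[0,[0,0,-8],[0,0,0]],[0,[0,0,-25],[0,0,0]],[0,[0,0,-40],[0,0,0]],[0,[0,0,-50],[0,0,0]],[0,[0,0,-40],[0,0,0]],[0,[-20,50,0],[0,0,0]],[0,[-20,50,0],[0,0,0]]]'

```text
clock: 7.5
eef_pos: [458.2, -181.4, 231.2]
tcp_rot: [3.141, -0.002, 0.07]
contact_force: [0.9, -0.6, 0.5]
opening: 0.002
```

Call:
servo_tool --rows '[[0,[-25,55,0],[0,0,0]],[0,[-25,55,0],[0,0,0]],[0,[-25,55,0],[0,0,0]],[0,[-25,55,0],[0,0,0]],[0,[-20,50,0],[0,0,0]],[0,[0,0,0],[0,0,0]],[0,[0,0,0],[0,0,0]]]'

```text
clock: 8.38
eef_pos: [356.6, -457.6, 229.9]
tcp_rot: [-3.14, 0.0, 0.067]
contact_force: [-0.1, 0.2, -0.0]
opening: -0.003
```

```bash
python3 - <<'E'
from h import *
s=sense();print(s["clock"],s["eef_pos"],s["contact_force"])
im=grab_frame("top");cv2.imwrite("pics/t2.png",im); a=cv2.imread("pics/top0.png")
g=(im.max(2).astype(int)-im.min(2)<18)&(im.max(2)>60)
m=np.zeros(g.shape,np.uint8);m[238:272,285:356]=g[238:272,285:356]
c=max(cv2.findContours(m,0,1)[0],key=cv2.contourArea);print(cv2.minAreaRect(c))
f=lambda i:cv2.resize(i[170:310,190:450],(780,420)//np.array([2,1]) if 0 else (560,300),interpolation=2)
cv2.imwrite("pics/cmp.png",np.vstack([f(a),f(im)]))
E
```

```text
8.375 [ 356.59818349 -457.60141365  229.92447232] [-0.11240408  0.23826633 -0.00427201]
((320.1048583984375, 254.94024658203125), (17.48798370361328, 54.24513244628906), 86.90594482421875)
```

View pics/cmp.png

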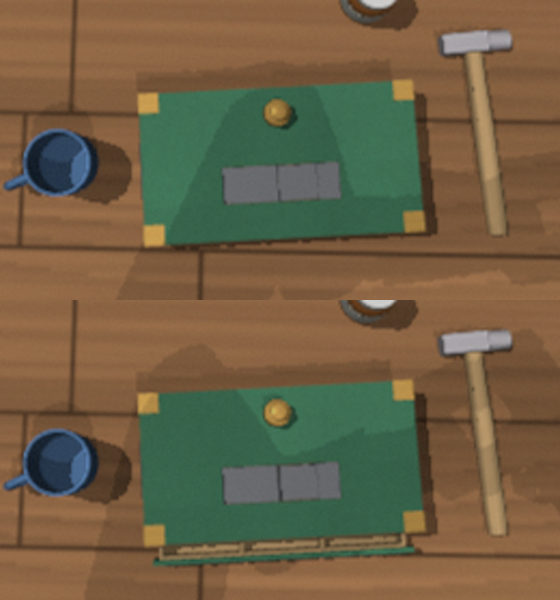

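The before and after views match for the chest, strip, weight, mug, hammer and jar. The drawer is out along the lower edge, with its front at y ≈ 562 in the crop. I'll check the extension numerically before handing in.

```bash
python3 - <<'E'
from h import *
C=np.array([514,-57]);th=.068
R=np.array([[np.cos(th),-np.sin(th)],[np.sin(th),np.cos(th)]])
for u,v in((160,563.5),(280,558),(400,553)):
    x,y=190+u*260/560,170+(v-300)*140/300
    print((R.T@(unproj("top",x,y,52)[:2]-C)).round(1))
E
```

```text
[-116.2  148.2]
[-116.7    3.2]
[-117.7 -142.1]
```

Drawer front at x ≈ −117, which is fully out.

```bash
python3 -c "
from rig import *
print(sign_off())"
```

```text
the job is handed in; nothing more can be done
None
```

The catch plate is pressed all the way in, the drawer has sprung out, and the job is handed in.

- **Finding the plate:** I located it from its seams in the camera views, at y ≈ −20 mm in the chest's frame. I did not sweep the fingertips along the strip. I came straight down on that spot with the fingers shut and confirmed it by feel: it gave at about 4 N.
- **Pressing:** The plate stopped at z ≈ 65.8 mm, against 66 mm expected fully in, and the force there rose to 27 N. I then lifted straight up and moved the hand clear.
- **Last checks:** The drawer front measured x ≈ −117 mm in the chest's frame, which is fully out. The strip moved less than 0.1 px in the top picture, so the chest did not shift. The weight, mug, hammer and jar look unmoved. The contact force read about 0 N, and the clock stood at about 8.4 s. No check failed or disagreed.

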